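# Close the row of vented culture tubes

### The job

Close the red-capped culture tubes: run your fingertips along the row of red caps from one end to the other (either end first, skipping none) and press each cap gently down until it is fully closed. The cultures with white caps must stay vented, so leave those caps up, do not pull any tube out or push the rack about, and leave the bottle, beaker and marker where they are.

Things in the scene. Friction and masses are not known exactly. Their poses are not given: they have to be found in the camera images.
- rack: Blue tube rack, loose on the bench, 0.4 to 0.7 kg, 96 (x) x 168 (y) x 70 mm high. Origin: centre of its underside, z up. Rows of six places 26 mm apart run along its y. Row x = -28 mm (towards the robot): six tubes with red caps. x = 0: empty. x = +28 mm: three with white caps. Clear tubes, 17 x 95 mm, stand loosely (0.8 mm play each side) on its 6 mm floor.
- redcap1 (a joint): How far the red cap 1 has been pushed down on its tube, m: about 0 (at most 0.001) = vented, its loose upper position; 0.006 = fully closed, at its stop. It takes a push of about 4 N to slide down and it stays where it is left, without springing back.
- redcap1_top (a point): Centre of the top face of red cap 1, in the rack's frame at x = -28, y = -65 mm. The cap is a flat-topped cylinder, 20 mm in diameter and 17 mm high (grip rings 21 mm); its thin top gives about 1 mm per 7 N under a finger. Its top is 110 mm above the bench when vented and 104 mm when closed.
- redcap2 (a joint): How far the red cap 2 has been pushed down on its tube, m: about 0 (at most 0.001) = vented, its loose upper position; 0.006 = fully closed, at its stop. It takes a push of about 4 N to slide down and it stays where it is left, without springing back.
- redcap2_top (a point): Centre of the top face of red cap 2, in the rack's frame at x = -28, y = -39 mm. The cap is a flat-topped cylinder, 20 mm in diameter and 17 mm high (grip rings 21 mm); its thin top gives about 1 mm per 7 N under a finger. Its top is 110 mm above the bench when vented and 104 mm when closed.
- redcap3 (a joint): How far the red cap 3 has been pushed down on its tube, m: about 0 (at most 0.001) = vented, its loose upper position; 0.006 = fully closed, at its stop. It takes a push of about 4 N to slide down and it stays where it is left, without springing back.
- redcap3_top (a point): Centre of the top face of red cap 3, in the rack's frame at x = -28, y = -13 mm. The cap is a flat-topped cylinder, 20 mm in diameter and 17 mm high (grip rings 21 mm); its thin top gives about 1 mm per 7 N under a finger. Its top is 110 mm above the bench when vented and 104 mm when closed.
- redcap4 (a joint): How far the red cap 4 has been pushed down on its tube, m: about 0 (at most 0.001) = vented, its loose upper position; 0.006 = fully closed, at its stop. It takes a push of about 4 N to slide down and it stays where it is left, without springing back.
- redcap4_top (a point): Centre of the top face of red cap 4, in the rack's frame at x = -28, y = 13 mm. The cap is a flat-topped cylinder, 20 mm in diameter and 17 mm high (grip rings 21 mm); its thin top gives about 1 mm per 7 N under a finger. Its top is 110 mm above the bench when vented and 104 mm when closed.
- redcap5 (a joint): How far the red cap 5 has been pushed down on its tube, m: about 0 (at most 0.001) = vented, its loose upper position; 0.006 = fully closed, at its stop. It takes a push of about 4 N to slide down and it stays where it is left, without springing back.
- redcap5_top (a point): Centre of the top face of red cap 5, in the rack's frame at x = -28, y = 39 mm. The cap is a flat-topped cylinder, 20 mm in diameter and 17 mm high (grip rings 21 mm); its thin top gives about 1 mm per 7 N under a finger. Its top is 110 mm above the bench when vented and 104 mm when closed.
- redcap6 (a joint): How far the red cap 6 has been pushed down on its tube, m: about 0 (at most 0.001) = vented, its loose upper position; 0.006 = fully closed, at its stop. It takes a push of about 4 N to slide down and it stays where it is left, without springing back.
- redcap6_top (a point): Centre of the top face of red cap 6, in the rack's frame at x = -28, y = 65 mm. The cap is a flat-topped cylinder, 20 mm in diameter and 17 mm high (grip rings 21 mm); its thin top gives about 1 mm per 7 N under a finger. Its top is 110 mm above the bench when vented and 104 mm when closed.
- whitecap1 (a joint): How far the white cap 1 has been pushed down, m: about 0 = vented, 0.006 = closed. Same cap and tube as the red ones. It is to stay vented.
- whitecap1_top (a point): Centre of the top face of white cap 1, in the rack's frame at x = +28, y = -65 mm; 110 mm above the bench.
- whitecap2 (a joint): How far the white cap 2 has been pushed down, m: about 0 = vented, 0.006 = closed. Same cap and tube as the red ones. It is to stay vented.
- whitecap2_top (a point): Centre of the top face of white cap 2, in the rack's frame at x = +28, y = -13 mm; 110 mm above the bench.
- whitecap3 (a joint): How far the white cap 3 has been pushed down, m: about 0 = vented, 0.006 = closed. Same cap and tube as the red ones. It is to stay vented.
- whitecap3_top (a point): Centre of the top face of white cap 3, in the rack's frame at x = +28, y = 65 mm; 110 mm above the bench.
- bottle: Clear glass laboratory bottle with a blue screw cap, 70 mm in diameter, 140 mm high, 0.4 kg, standing loose beside one end of the rack. Origin: centre of its underside. Bystander.
- beaker: Empty glass beaker, 70 mm in diameter at the rim, 85 mm high, standing loose beside the other end of the rack. Origin: centre of its underside. Bystander.
- marker: White marker pen with a black cap, 133 mm long, 13 mm thick, lying loose beyond the rack. Origin: on the bench under its middle; its x axis runs along it. Bystander.
Not all that is in view belongs to the job. Leave any orange look-alike of the part that bears redcap6 alone.

How it is judged:
At the end, for the whole second after the job is handed in: All six red caps are fully down (within 1.5 mm of the stop), the three white caps are still up (pushed less than 3 mm), every tube stands in the rack, and the rack is at rest, flat on the bench within 25 mm of where it was; bottle, beaker and marker within 15 mm of where they were (value of joint each of redcap1, redcap2, redcap3, redcap4, redcap5, redcap6 above 0.0045 m and value of joint each of whitecap1, whitecap2, whitecap3 below 0.003 m and z of each of redcap1_top, redcap2_top, redcap3_top, redcap4_top, redcap5_top, redcap6_top, whitecap1_top, whitecap2_top, whitecap3_top in the frame of rack below 0.115 m and angle between rack's own z axis and vertical below 0.05 rad and distance of rack from where it was at the start of the episode below 0.025 m and linear speed of rack below 0.02 m/s and distance of each of bottle, beaker, marker from where it was at the start of the episode below 0.015 m); the robot touches nothing.
It fails at once if a red cap is closed out of turn: work begins in the middle of the row or a cap is skipped ((value of joint redcap1 above 0.0042 m and value of joint redcap2 below 0.002 m and value of joint any of redcap3, redcap4, redcap5, redcap6 above 0.0042 m) or (value of joint any of redcap1, redcap2 above 0.0042 m and value of joint redcap3 below 0.002 m and value of joint any of redcap4, redcap5, redcap6 above 0.0042 m) or (value of joint any of redcap1, redcap2, redcap3 above 0.0042 m and value of joint redcap4 below 0.002 m and value of joint any of redcap5, redcap6 above 0.0042 m) or (value of joint any of redcap1, redcap2, redcap3, redcap4 above 0.0042 m and value of joint redcap5 below 0.002 m and value of joint redcap6 above 0.0042 m) or (value of joint each of redcap1, redcap6 below 0.002 m and value of joint any of redcap2, redcap3, redcap4, redcap5 above 0.0042 m)).
It fails at once if a white cap is pushed down by 3 mm or more (value of joint any of whitecap1, whitecap2, whitecap3 above 0.003 m).
It fails at once if a tube is lifted by 15 mm or more, or the rack is lifted, tipped or pushed more than 25 mm (height (world z) of any of redcap1_top, redcap2_top, redcap3_top, redcap4_top, redcap5_top, redcap6_top, whitecap1_top, whitecap2_top, whitecap3_top above 0.125 m or height (world z) of rack above 0.01 m or angle between rack's own z axis and vertical above 0.15 rad or distance of rack from where it was at the start of the episode above 0.025 m).
It fails at once if the fingers press on anything with more than 40 N (contact force between the fingers and anything else above 40 N).
It fails at once if the bottle, beaker or marker is moved more than 15 mm (distance of any of bottle, beaker, marker from where it was at the start of the episode above 0.015 m).
It also fails if it takes over 45 s, if anything falls off the work surface, if the arm or the gripper's body presses on something with over 40 N, if the wrist force passes 120 N, or if a joint passes its speed limit or range.

### The arm

A 7-joint arm with a two-finger parallel gripper is mounted at the origin on the work surface. World frame = base frame: x ahead of the robot, y to its left, z up, the work surface at z = 0. Lengths are in m, angles in rad, forces in N, time in s.
With the tool pointing down it reaches from about 0.425 to 0.925 m from the base axis. Payload 6.8 kg.
Tool frame: the origin (TCP) lies midway between the tips of the shut fingers; the grasp point (between the pads) lies 19 mm behind it; z points along the fingers, y is the direction in which the jaws open and shut (so a half turn about z gives the same grasp; the last joint's range is limited). The gripper opens to 85 mm and grips with 20 to 120 N. Pads are 22 mm wide; open, the fingers measure 114 mm over their backs; the gripper's body (76 mm by 85 mm) begins 54 mm behind the grasp point. The pads swing forward as they close: fully open they stand 13 mm farther back than shut.
Start: joints at [-1.212, 0.477, 0.022, 1.555, -0.011, 1.109, -0.083], TCP at [0.304, 0.603, 0.231] pointing down, gripper open.
Joint ranges: [-2.96, 2.96], [-0.34, 2.1], [-1.41, 1.46], [0.24, 2.44], [-1.37, 4.51], [0.17, 1.92], [-2.96, 2.96]. Speed limits (rad/s): [2.39, 2.39, 3.14, 3.14, 3.14, 3.14, 3.14].

### API

Orientations are given as a rotation vector (axis times angle).
In Python, from bench import r, imaging gives the robot as it stands.
- The arm moves only by the tool jog_arm, never from a script. Its argument "rows" is a list of rows, each an object with "delta_rot": the turn, a rotation vector about the tool's x, y, z in degrees, a list of three; "xyz": the shift along the tool's x, y, z in cm, a list of three; "fingers": the closure, from 0 (fully open) to 1 (shut). A call has exactly 5 rows; each row is the pose to reach, as a shift and turn from the pose measured when the call began, along the tool's axes at that moment; what a row does not reach only later rows make up. A row lasts 1/12 s, in which the tool goes at most 41.7 mm and 7.16 degrees, less where a joint would pass 70% of its speed; a pose out of reach is approached as far as the arm can. A call with a gripper value outside its range is refused whole. The fingers move at their own pace and stop on an object; "grip_force" is the grip in N (left out, the last holds). Time passes only in rows, so rows that repeat a pose let the fingers close, or fill a call up. It gives the time, the measured TCP pose, the force and the opening at its end, in the units of the state.
- r.get_obs(): the state, without advancing time (a new reading comes with each control period).
- imaging.grab_frame(name): name is "side" or "top" or "wrist"; returns the picture (384x512x3 uint8, blue, green, red); there is no depth.
- imaging.camera_info(name): a dict with "camera_matrix" (3x3 intrinsics, pixels), "k1" (the pictures are not rectified: a ray, as slopes to the right and down, at radius r is drawn at 1 + k1 r^2 times it, then the intrinsics apply), "xyz" and "attitude" of the camera in the world. Camera axes: x right, y down, z forward; pixel columns grow to the right and rows downward; lengths in m; the calibration is good to about 2 mm. A picture is of the moment at which its call begins: read the wrist's pose just before it. camera_info takes no time and is no camera call; for the wrist camera it gives the pose at the moment of the call.
- r.hand_in(): hands the job in, once; it reports no verdict.
Trained networks look in the newest picture that a camera, given by its name, has taken for a name from the list of things; names that differ only in an ending like _2 or _b are one class to them, and where a whole thing is asked for, a point or a joint stands for the part that bears it (a point fixed in the world has none). Each returns a list of dicts, best first, with "conf" (0 to 1); they miss things now and then, are a little off and sometimes report something else, mostly with a low value. They report only what shows in the picture. A call takes as long as a camera call. They do not tell look-alikes from the thing itself.
- imaging.find_in(camera, query): "position" ([column, row] in pixels, amid what is visible of it).
- imaging.cut_out(camera, query): "region" (384x512 bool, what is visible of it) and "position" ([column, row] in pixels, amid what is visible of it).
- imaging.tip_of(camera, query): "position" ([column, row] in pixels: a listed point, or the origin of a listed thing).
The state is a dict: "clock": time; "joints": joint angles; "qvel": joint speeds; "tau": joint torques, N m; "tcp_pos": TCP position; "orientation": TCP orientation; "contact_force": force on the tool from outside, world axes, zero at the start; "moment": the same for the moment, N m; "grip_width": finger opening in m.
Only numpy, scipy, OpenCV 4.12 (cv2) and the standard library are available. Lean on these libraries where they do the work, as an engineer would, in place of code of your own. Each camera call takes 0.05 s, during which the arm holds its last target.

## Working session

There is one attempt and no reset: what is moved stays moved. The work goes in short steps, Python scripts to look and compute and a tool call to move; the robot and the scene stay as the last step left them, time stands still between calls to the robot, and variables do not carry over. Pictures are saved under pics/ and viewed, and the job is handed in when it is done.

Besides the shell and the picture viewer there is one more tool, called after "Request:" as name(argument=value, ...) on one line, values as JSON. jog_arm: Moves the arm, as the interface text tells. Its arguments: {"type":"object","properties":{"rows":{"type":"array","items":{"type":"object","properties":{"delta_rot":{"type":"array","items":{"type":"number"}},"xyz":{"type":"array","items":{"type":"number"}},"fingers":{"type":"number"}}}},"grip_force":{"type":"number"}},"required":["rows"]}

```bash
mkdir -p pics; ls; python3 - <<'E'
from bench import r, imaging
import cv2, numpy as np
o=r.get_obs(); print({k:np.round(v,3) for k,v in o.items()})
for n in("top","side"):
    im=imaging.grab_frame(n); cv2.imwrite(f"pics/{n}0.png",im)
    print(n,imaging.camera_info(n))
for q in["redcap1_top","redcap6_top","whitecap1_top","rack","bottle","beaker"]:
    print(q,[(np.round(d["position"]),round(d["conf"],2)) for d in imaging.tip_of("top",q)])
E
```

```text
pics
{'clock': np.float64(0.0), 'joints': array([-1.212,  0.478,  0.022,  1.556, -0.012,  1.109, -0.083]), 'qvel': array([ 0.   , -0.002,  0.003, -0.   ,  0.   ,  0.   ,  0.   ]), 'tau': array([-1.0000e-03, -5.9645e+01,  1.6080e+00, -2.8119e+01,  1.2000e-02,
        1.0000e-02,  0.0000e+00]), 'tcp_pos': array([0.304, 0.602, 0.23 ]), 'orientation': array([-7.270e-01, -3.056e+00,  3.000e-03]), 'contact_force': array([ 0.014, -0.278, -0.136]), 'moment': array([-0.028, -0.001,  0.049]), 'grip_width': np.float64(0.085)}
top {'camera_matrix': array([[460.54246058,   0.        , 264.90317252],
       [  0.        , 460.54246058, 194.82294026],
       [  0.        ,   0.        ,   1.        ]]), 'k1': -0.10242517860776083, 'xyz': array([0.48768273, 0.05365196, 1.13385018]), 'attitude': array([-2.19391742,  2.15868402, -0.1381273 ])}
side {'camera_matrix': array([[421.04346456,   0.        , 253.39001465],
       [  0.        , 421.04346456, 186.98692851],
       [  0.        ,   0.        ,   1.        ]]), 'k1': 0.029527479799100417, 'xyz': array([ 0.17411137, -0.45808594,  0.64811343]), 'attitude': array([-2.14464607,  0.82867835, -0.38245471])}
redcap1_top [(array([296., 218.]), 0.73), (array([311., 214.]), 0.46)]
redcap6_top [(array([255., 244.]), 0.57), (array([248., 220.]), 0.52)]
whitecap1_top [(array([307., 214.]), 0.43)]
rack []
bottle [(array([215., 216.]), 0.74)]
beaker [(array([347., 193.]), 0.92)]
```

```bash
python3 - <<'E'
import cv2
im=cv2.imread("pics/top0.png"); cv2.imwrite("pics/top0c.png",cv2.resize(im[120:320,170:400],None,fx=3.4,fy=2.99*1.137,interpolation=cv2.INTER_CUBIC)[:600,:800])
im=cv2.imread("pics/side0.png"); cv2.imwrite("pics/side0c.png",cv2.resize(im,None,fx=1.5,fy=1.5))
E
```

```text
(no output)
```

View pics/top0.png

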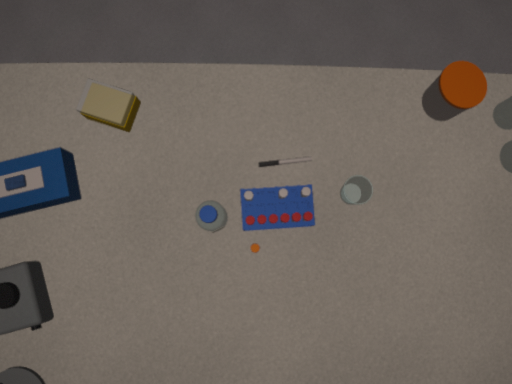

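```bash
ls -la pics
```

```text
total 1348
drwxr-xr-x 2 agent agent   4096 Dec  7 02:58 .
drwxr-xr-x 3 agent agent   4096 Dec  7 02:57 ..
-rw-r--r-- 1 agent agent 316528 Dec  7 02:57 side0.png
-rw-r--r-- 1 agent agent 531291 Dec  7 02:58 side0c.png
-rw-r--r-- 1 agent agent 208433 Dec  7 02:57 top0.png
-rw-r--r-- 1 agent agent 310149 Dec  7 02:58 top0c.png
```

View pics/side0c.png

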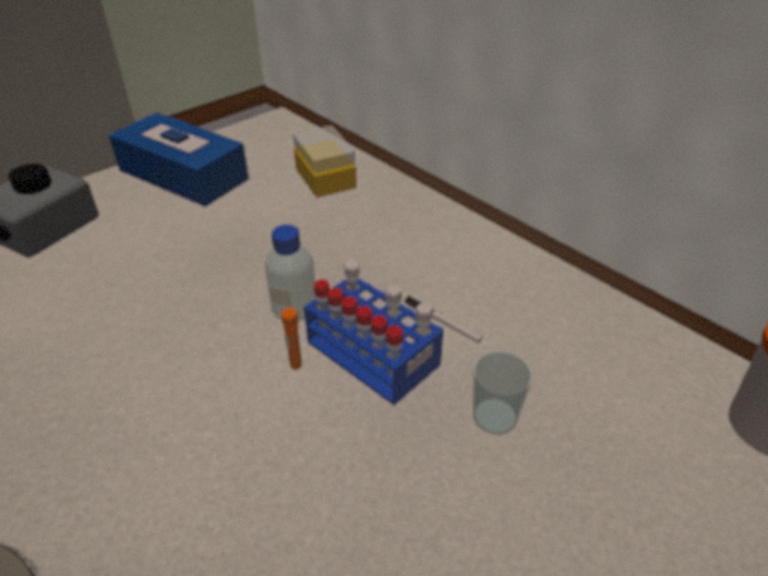

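View pics/top0c.png

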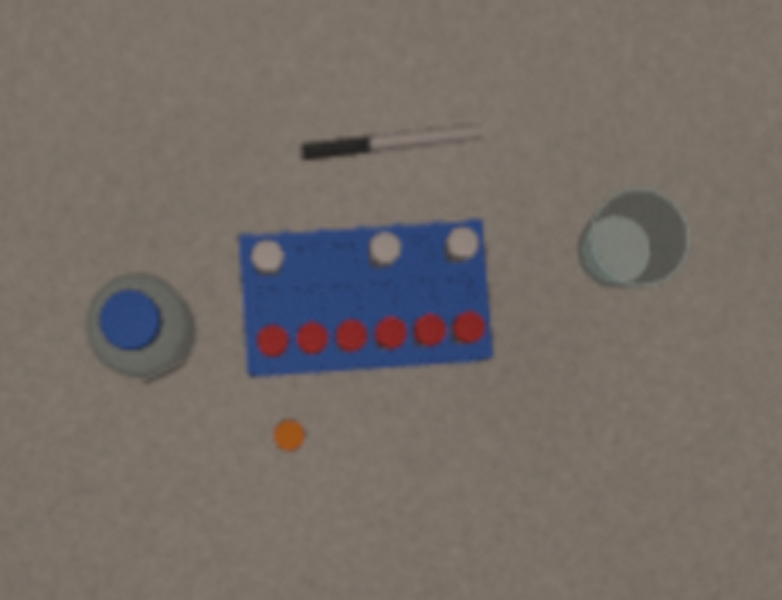

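The top view shows the six red caps at about (250,220) to (307,216), with the white caps at (249,195), (283,193) and (306,191). The orange look-alike tube stands alone at (255,248), the bottle is at (209,215), and the beaker is at (353,191). Candidates for red caps are the row of six and the orange tube. By the description I take the six red ones in the blue rack and leave the orange one.

```bash
cat > h.py <<'E'
from bench import r, imaging
import cv2, numpy as np
from scipy.spatial.transform import Rotation as R
from scipy.optimize import least_squares
def ray(name,px,ci=None):
    c=ci or imaging.camera_info(name)
    K=c["camera_matrix"]; x=(np.array(px,float)-K[:2,2])/[K[0,0],K[1,1]]
    u=x.copy()
    for _ in range(20): u=x/(1+c["k1"]*(u@u))
    return c["xyz"],R.from_rotvec(c["attitude"]).apply([u[0],u[1],1])
def atz(name,px,z,ci=None):
    p,d=ray(name,px,ci); return p+d*(z-p[2])/d[2]
def proj(name,P,ci=None):
    c=ci or imaging.camera_info(name)
    q=R.from_rotvec(c["attitude"]).inv().apply(np.asarray(P)-c["xyz"]); s=q[:2]/q[2]
    s=s*(1+c["k1"]*(s@s)); K=c["camera_matrix"]; return s*[K[0,0],K[1,1]]+K[:2,2]
E
python3 - <<'E'
from h import *
im=cv2.imread("pics/top0.png"); 
hsv=cv2.cvtColor(im,cv2.COLOR_BGR2HSV); H,S,V=cv2.split(hsv)
red=(((H<5)|(H>172))&(S>140)&(V>70)).astype(np.uint8)
ora=((H>=6)&(H<15)&(S>180)).astype(np.uint8)
rack=((H>105)&(H<130)&(S>120)).astype(np.uint8)
wh=((S<60)&(V>140)).astype(np.uint8)
def blobs(m,a0,a1):
    n,_,st,c=cv2.connectedComponentsWithStats(m); return [(c[i],st[i,4]) for i in range(1,n) if a0<st[i,4]<a1]
for nm,m,z in(("red",red,.11),("wh",wh,.11),("ora",ora,.1),("rack",rack,.07)):
    for c,a in blobs(m,15,20000): print(nm,np.round(c,1),a,np.round(atz("top",c,z),4))
for q,z in(("redcap1_top",.11),("bottle",0),("beaker",0),("marker",0)):
    for d in imaging.tip_of("top",q): print(q,d["position"],round(d["conf"],2),np.round(atz("top",d["position"],z),3))
cv2.imwrite("pics/redmask.png",cv2.resize(im[205:255,235:320],None,fx=8,fy=8,interpolation=cv2.INTER_NEAREST))
E
```

```text
red [296.  216.6] 57 [ 0.5495 -0.0367  0.11  ]
red [307.5 215.9] 56 [ 0.5515 -0.0624  0.11  ]
red [261.4 219. ] 56 [0.5428 0.0404 0.11  ]
red [272.9 218.4] 54 [0.5447 0.0148 0.11  ]
red [284.5 217.4] 55 [ 0.5472 -0.0111  0.11  ]
red [249.7 219.7] 52 [0.5409 0.0664 0.11  ]
wh [305.3 191.4] 25 [ 0.6064 -0.0571  0.11  ]
wh [282.7 192.6] 27 [ 0.6028 -0.0064  0.11  ]
wh [248.2 195. ] 33 [0.5961 0.0707 0.11  ]
ora [462.5  84.4] 1760 [ 0.8735 -0.4378  0.1   ]
ora [254.6 247.6] 48 [0.4792 0.0544 0.1   ]
rack [ 41.2 181.6] 2647 [0.6237 0.5626 0.07  ]
rack [ 14.2 181.9] 127 [0.6219 0.63   0.07  ]
rack [275.9 206.6] 1964 [0.5744 0.0067 0.07  ]
rack [207.9 213.8] 223 [0.5551 0.1638 0.07  ]
redcap1_top [296.0, 218.4] 0.73 [ 0.545 -0.037  0.11 ]
redcap1_top [310.7, 214.1] 0.46 [ 0.556 -0.07   0.11 ]
bottle [214.9, 216.3] 0.74 [0.554 0.154 0.   ]
beaker [347.2, 192.8] 0.92 [ 0.618 -0.174  0.   ]
marker [249.1, 196.6] 0.63 [0.604 0.07  0.   ]
marker [288.4, 160.9] 0.59 [ 0.695 -0.026  0.   ]
marker [305.1, 190.5] 0.48 [ 0.621 -0.068  0.   ]
```

View pics/redmask.png

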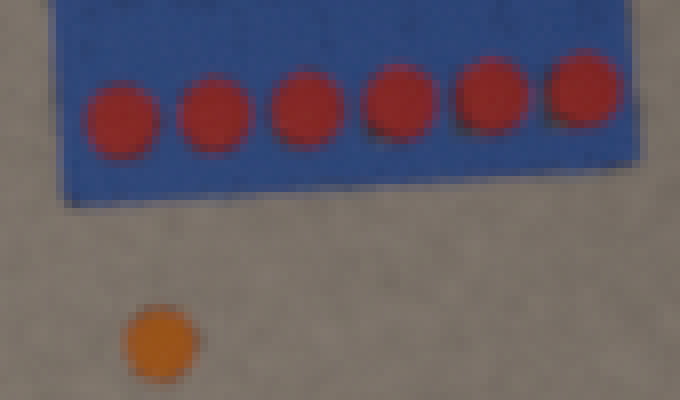

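The crop confirms it: six red caps in the rack, with the orange one apart at the lower left. I'll start at cap 6, with the jaw axis across the row.

```bash
cat >> h.py <<'E'
C={6:(.5409,.0664),5:(.5430,.0406),4:(.5450,.0148),3:(.5472,-.0109),2:(.5493,-.0367),1:(.5514,-.0624)}
def goto(xyz,yaw=4.7):
    o=r.get_obs(); T=R.from_rotvec(o["orientation"]); y=np.array([np.cos(np.radians(yaw)),np.sin(np.radians(yaw)),0]);z=np.array([0,0,-1.])
    G=R.from_matrix(np.c_[np.cross(y,z),y,z])
    print("t",round(float(o["clock"]),2),"pos",np.round(o["tcp_pos"],4),"F",np.round(o["contact_force"],2),"w",round(float(o["grip_width"]),4))
    print("cm",np.round(T.inv().apply(np.array(xyz)-o["tcp_pos"])*100,2),"deg",np.round(np.degrees((T.inv()*G).as_rotvec()),2))
E
python3 -c "
from h import *
goto((*C[6],.22))"
```

```text
t 0.6 pos [0.3038 0.6028 0.2313] F [-0.41 -0.45  0.42] w 0.0857
cm [-45.31 -37.23   1.13] deg [ 0.    0.   58.55]
```

Request:
jog_arm(rows=[{"xyz": [-3, -2.5, 0], "delta_rot": [0, 0, 4], "fingers": 1}, {"xyz": [-6, -5, 0], "delta_rot": [0, 0, 8], "fingers": 1}, {"xyz": [-9, -7.5, 0], "delta_rot": [0, 0, 12], "fingers": 1}, {"xyz": [-12, -10, 0], "delta_rot": [0, 0, 16], "fingers": 1}, {"xyz": [-15, -12.5, 0], "delta_rot": [0, 0, 20], "fingers": 1}], grip_force=40)

```text
clock: 1.02
tcp_pos: [0.382, 0.4219, 0.2315]
orientation: [1.251, 2.882, 0.001]
contact_force: [1.7, 0.2, 0.0]
grip_width: 0.0256
```

```bash
python3 -c "
from h import *
goto((*C[6],.22))"
```

```text
t 1.02 pos [0.382  0.4219 0.2315] F [1.74 0.18 0.  ] w 0.0256
cm [-36.83 -12.66   1.14] deg [ 2.000e-02 -2.000e-02  3.836e+01]
```

Request:
jog_arm(rows=[{"xyz": [-3.5, -1.2, 0], "delta_rot": [0, 0, 4], "fingers": 1}, {"xyz": [-7, -2.4, 0], "delta_rot": [0, 0, 8], "fingers": 1}, {"xyz": [-10.5, -3.6, 0], "delta_rot": [0, 0, 12], "fingers": 1}, {"xyz": [-14, -4.8, 0], "delta_rot": [0, 0, 16], "fingers": 1}, {"xyz": [-17.5, -6, 0], "delta_rot": [0, 0, 20], "fingers": 1}])

```text
clock: 1.43
tcp_pos: [0.4581, 0.2515, 0.2318]
orientation: [1.737, 2.618, 0.002]
contact_force: [0.3, -0.6, 0.3]
grip_width: 0.0001
```

```bash
python3 -c "
from h import *
goto((*C[6],.22))"
```

```text
t 1.43 pos [0.4581 0.2515 0.2318] F [ 0.25 -0.63  0.33] w 0.0001
cm [-20.27   0.43   1.16] deg [ 0.06 -0.05 18.17]
```

Request:
jog_arm(rows=[{"xyz": [-4, 0.1, 0], "delta_rot": [0, 0, 4], "fingers": 1}, {"xyz": [-8, 0.2, 0], "delta_rot": [0, 0, 8], "fingers": 1}, {"xyz": [-12, 0.3, 0.3], "delta_rot": [0, 0, 12], "fingers": 1}, {"xyz": [-16, 0.4, 0.6], "delta_rot": [0, 0, 16], "fingers": 1}, {"xyz": [-20.2, 0.4, 1.0], "delta_rot": [0, 0, 18.2], "fingers": 1}])

```text
clock: 1.85
tcp_pos: [0.5409, 0.066, 0.2222]
orientation: [2.132, 2.307, 0.004]
contact_force: [0.5, 0.3, -0.2]
grip_width: 0.0001
```

Request:
jog_arm(rows=[{"xyz": [0, 0, 0], "delta_rot": [0, 0, 0], "fingers": 1}, {"xyz": [0, 0, 0], "delta_rot": [0, 0, 0], "fingers": 1}, {"xyz": [0, 0, 0], "delta_rot": [0, 0, 0], "fingers": 1}, {"xyz": [0, 0, 0], "delta_rot": [0, 0, 0], "fingers": 1}, {"xyz": [0, 0, 0], "delta_rot": [0, 0, 0], "fingers": 1}])

```text
clock: 2.27
tcp_pos: [0.5405, 0.0679, 0.2222]
orientation: [-2.128, -2.31, -0.005]
contact_force: [0.0, -0.2, -0.8]
grip_width: 0.0001
```

```bash
python3 - <<'E'
from h import *
goto((*C[6],.13))
for n in("wrist","side","top"):
    ci=imaging.camera_info(n); im=imaging.grab_frame(n); cv2.imwrite(f"pics/{n}1.png",im)
    print(n,[np.round(proj(n,(*C[k],.11),ci)) for k in C], np.round(ci["xyz"],3))
E
```

```text
t 2.27 pos [0.5405 0.0679 0.2222] F [ 0.04 -0.23 -0.85] w 0.0001
cm [-0.18  0.    9.22] deg [ 0.12 -0.14 -0.  ]
wrist [array([257., 192.]), array([257., 218.]), array([257., 243.]), array([257., 266.]), array([257., 288.]), array([257., 309.])] [0.533 0.148 0.366]
side [array([213., 189.]), array([223., 195.]), array([232., 201.]), array([242., 207.]), array([252., 213.]), array([262., 220.])] [ 0.174 -0.458  0.648]
top [array([250., 220.]), array([261., 219.]), array([273., 218.]), array([284., 217.]), array([296., 217.]), array([308., 216.])] [0.488 0.054 1.134]
```

View pics/wrist1.png

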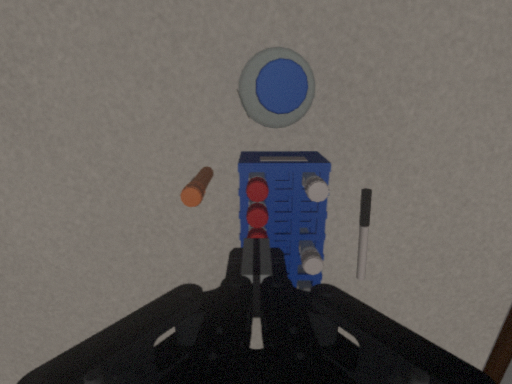

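View pics/side1.png

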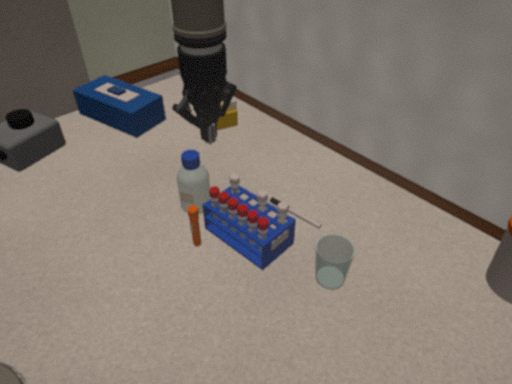

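The wrist view shows shut fingers above the red row. Caps 6 and 5 are visible at (257,189) and (257,215), close to where I projected them. Next I'll refine the estimate by segmentation.

```bash
python3 - <<'E'
from h import *
ci=imaging.camera_info("wrist")
for n in("wrist","side"):
    c0=imaging.camera_info(n)
    im=cv2.imread(f"pics/{n}1.png"); H,S,V=cv2.split(cv2.cvtColor(im,cv2.COLOR_BGR2HSV))
    red=(((H<5)|(H>172))&(S>140)&(V>60)).astype(np.uint8)
    k,_,st,c=cv2.connectedComponentsWithStats(red)
    for i in range(1,k):
        if st[i,4]>20: print(n,np.round(c[i],1),st[i],np.round(atz(n,c[i],.11,c0),4))
print("tip in side",proj("side",r.get_obs()["tcp_pos"]), "wrist",proj("wrist",r.get_obs()["tcp_pos"]))
im=cv2.imread("pics/wrist1.png"); cv2.imwrite("pics/wc.png",cv2.resize(im[150:290,200:340],None,fx=4,fy=4,interpolation=cv2.INTER_CUBIC))
im=cv2.imread("pics/side1.png"); cv2.imwrite("pics/sc.png",cv2.resize(im[100:240,160:310],None,fx=4,fy=4,interpolation=cv2.INTER_CUBIC))
E
```

```text
wrist [256.9 190.4] [247 180  21  22 366] [0.5411 0.0674 0.11  ]
wrist [257.  217.1] [247 206  21  24 356] [0.5434 0.0412 0.11  ]
wrist [257.4 235. ] [248 232  19   6  85] [0.5452 0.0227 0.11  ]
side [238.8 207.6] [210 187  58  43 567] [ 0.5423 -0.0088  0.11  ]
tip in side [209.1269095  141.17491151] wrist [256.97888904 251.67779267]
```

View pics/wc.png

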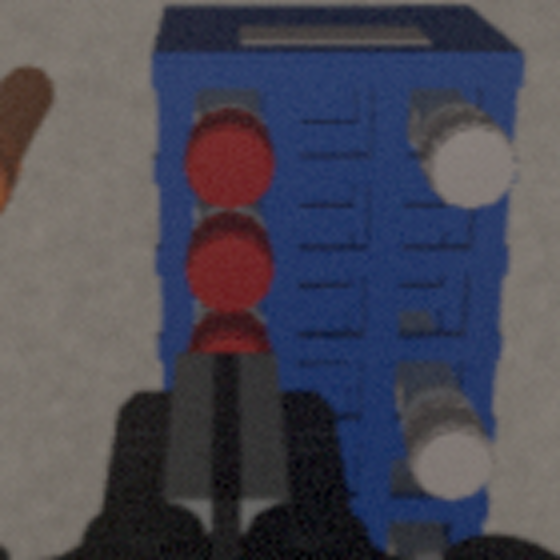

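View pics/sc.png

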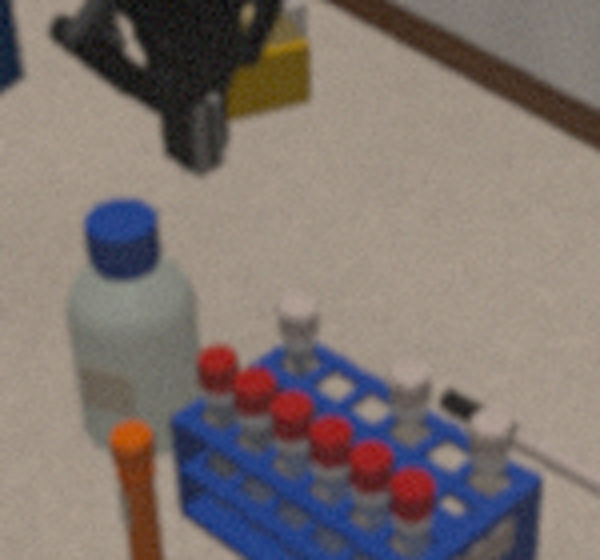

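Request:
jog_arm(rows=[{"xyz": [-0.1, 0, 2.5], "delta_rot": [0.1, -0.1, 0], "fingers": 1}, {"xyz": [-0.1, 0, 5], "delta_rot": [0.1, -0.1, 0], "fingers": 1}, {"xyz": [-0.1, 0, 7.5], "delta_rot": [0.1, -0.1, 0], "fingers": 1}, {"xyz": [-0.1, 0, 9.5], "delta_rot": [0.1, -0.1, 0], "fingers": 1}, {"xyz": [-0.1, 0, 9.9], "delta_rot": [0.1, -0.1, 0], "fingers": 1}])

```text
clock: 2.83
tcp_pos: [0.5386, 0.0668, 0.1202]
orientation: [-2.126, -2.309, 0.006]
contact_force: [-0.2, -0.3, 0.2]
grip_width: 0.0
```

```bash
python3 - <<'E'
from h import *
goto((*C[6],.1027))
im=imaging.grab_frame("side"); cv2.imwrite("pics/sc2.png",cv2.resize(im[100:240,160:310],None,fx=4,fy=4,interpolation=cv2.INTER_CUBIC))
E
```

```text
t 2.83 pos [0.5386 0.0668 0.1202] F [-0.18 -0.34  0.18] w 0.0
cm [-0.06  0.23  1.75] deg [-0.27  0.03  0.01]
```

View pics/sc2.png

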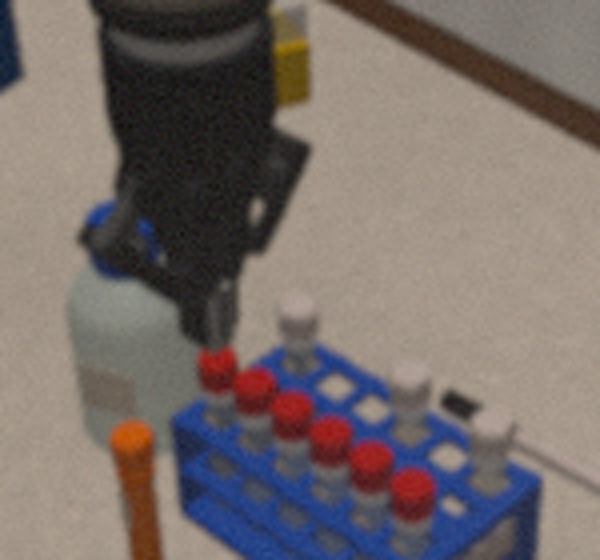

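The shut tips are right above cap 6, at (215,180) in the side picture. Now I'll press slowly.

Request:
jog_arm(rows=[{"xyz": [0, 0.2, 0.4], "delta_rot": [0, 0, 0], "fingers": 1}, {"xyz": [0, 0.2, 0.7], "delta_rot": [0, 0, 0], "fingers": 1}, {"xyz": [0, 0.2, 1.0], "delta_rot": [0, 0, 0], "fingers": 1}, {"xyz": [0, 0.2, 1.2], "delta_rot": [0, 0, 0], "fingers": 1}, {"xyz": [0, 0.2, 1.3], "delta_rot": [0, 0, 0], "fingers": 1}])

```text
clock: 3.3
tcp_pos: [0.5416, 0.0669, 0.1086]
orientation: [-2.127, -2.309, 0.003]
contact_force: [0.7, 0.7, 2.4]
grip_width: -0.0005
```

Request:
jog_arm(rows=[{"xyz": [0, 0, 0.15], "delta_rot": [0, 0, 0], "fingers": 1}, {"xyz": [0, 0, 0.3], "delta_rot": [0, 0, 0], "fingers": 1}, {"xyz": [0, 0, 0.4], "delta_rot": [0, 0, 0], "fingers": 1}, {"xyz": [0, 0, 0.5], "delta_rot": [0, 0, 0], "fingers": 1}, {"xyz": [0, 0, 0.5], "delta_rot": [0, 0, 0], "fingers": 1}])

```text
clock: 3.72
tcp_pos: [0.5417, 0.0669, 0.1036]
orientation: [-2.128, -2.309, 0.003]
contact_force: [0.7, 0.4, 4.2]
grip_width: 0.0002
```

Request:
jog_arm(rows=[{"xyz": [0, 0, 0.05], "delta_rot": [0, 0, 0], "fingers": 1}, {"xyz": [0, 0, 0.1], "delta_rot": [0, 0, 0], "fingers": 1}, {"xyz": [0, 0, 0.15], "delta_rot": [0, 0, 0], "fingers": 1}, {"xyz": [0, 0, 0.2], "delta_rot": [0, 0, 0], "fingers": 1}, {"xyz": [0, 0, 0.2], "delta_rot": [0, 0, 0], "fingers": 1}])

```text
clock: 4.13
tcp_pos: [0.5427, 0.0671, 0.1025]
orientation: [-2.128, -2.31, 0.0]
contact_force: [0.4, 0.5, 11.1]
grip_width: -0.0001
```

Force rose to 11 N at the stop, so cap 6 is closed. I lift and step 26 mm along the row.

Request:
jog_arm(rows=[{"xyz": [0, 0, -1.0], "delta_rot": [0, 0, 0], "fingers": 1}, {"xyz": [0, 0, -2.0], "delta_rot": [0, 0, 0], "fingers": 1}, {"xyz": [1.3, 0, -2.0], "delta_rot": [0, 0, 0], "fingers": 1}, {"xyz": [2.6, 0, -2.0], "delta_rot": [0, 0, 0], "fingers": 1}, {"xyz": [2.6, 0, -1.8], "delta_rot": [0, 0, 0], "fingers": 1}])

```text
clock: 4.55
tcp_pos: [0.5403, 0.0975, 0.1205]
orientation: [-2.122, -2.314, -0.002]
contact_force: [-0.5, 0.1, -0.1]
grip_width: -0.0002
```

```bash
python3 - <<'E'
from h import *
goto((C[5][0]+.0005,C[5][1]+.0006,.1025))
im=imaging.grab_frame("side"); cv2.imwrite("pics/sc3.png",cv2.resize(im[150:250,180:290],None,fx=5,fy=5,interpolation=cv2.INTER_CUBIC))
E
```

```text
t 4.55 pos [0.5403 0.0975 0.1205] F [-0.55  0.07 -0.13] w -0.0002
cm [-5.64 -0.16  1.78] deg [-0.01 -0.14  0.26]
```

View pics/sc3.png

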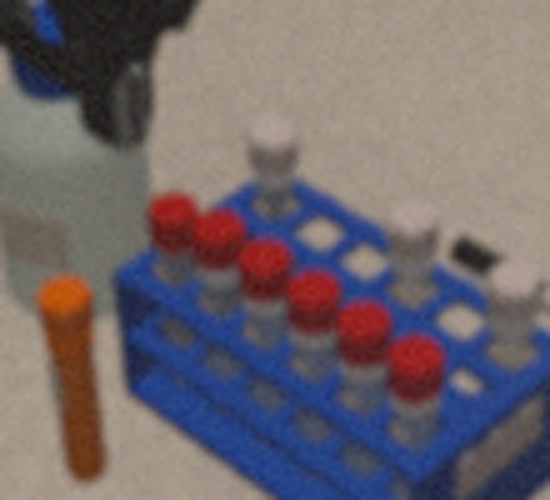

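I had the sign wrong: tool +x is world +y, so the fingers moved toward the bottle. The force stayed near 0 and nothing was touched. Cap 6 is visibly lower than its neighbours. I'll go back to above cap 5 at -5.6 cm.

Request:
jog_arm(rows=[{"xyz": [-1.6, -0.1, 0], "delta_rot": [0, 0, 0], "fingers": 1}, {"xyz": [-3.2, -0.1, 0], "delta_rot": [0, 0, 0], "fingers": 1}, {"xyz": [-4.8, -0.1, 0], "delta_rot": [0, 0, 0], "fingers": 1}, {"xyz": [-5.6, -0.1, 0], "delta_rot": [0, 0, 0], "fingers": 1}, {"xyz": [-5.6, -0.1, 0], "delta_rot": [0, 0, 0.2], "fingers": 1}])

```text
clock: 5.02
tcp_pos: [0.5433, 0.0378, 0.1193]
orientation: [-2.13, -2.307, 0.003]
contact_force: [0.1, 0.1, 0.2]
grip_width: -0.0003
```

```bash
python3 - <<'E'
from h import *
goto((C[5][0]+.0005,C[5][1]+.0006,.1025))
E
```

```text
t 5.02 pos [0.5433 0.0378 0.1193] F [0.08 0.14 0.22] w -0.0003
cm [0.34 0.05 1.68] deg [-0.14  0.   -0.14]
```

Request:
jog_arm(rows=[{"xyz": [0.3, 0, 0.3], "delta_rot": [0, 0, 0], "fingers": 1}, {"xyz": [0.3, 0, 0.6], "delta_rot": [0, 0, 0], "fingers": 1}, {"xyz": [0.3, 0, 0.8], "delta_rot": [0, 0, 0], "fingers": 1}, {"xyz": [0.3, 0, 0.9], "delta_rot": [0, 0, 0], "fingers": 1}, {"xyz": [0.3, 0, 1.0], "delta_rot": [0, 0, 0], "fingers": 1}])

```text
clock: 5.43
tcp_pos: [0.5433, 0.0415, 0.1092]
orientation: [-2.129, -2.308, 0.002]
contact_force: [-0.5, 0.6, 3.9]
grip_width: -0.0
```

Request:
jog_arm(rows=[{"xyz": [0, 0, 0.2], "delta_rot": [0, 0, 0], "fingers": 1}, {"xyz": [0, 0, 0.35], "delta_rot": [0, 0, 0], "fingers": 1}, {"xyz": [0, 0, 0.5], "delta_rot": [0, 0, 0], "fingers": 1}, {"xyz": [0, 0, 0.6], "delta_rot": [0, 0, 0], "fingers": 1}, {"xyz": [0, 0, 0.7], "delta_rot": [0, 0, 0], "fingers": 1}])

```text
clock: 5.85
tcp_pos: [0.5437, 0.0416, 0.1026]
orientation: [-2.13, -2.308, 0.001]
contact_force: [-1.2, -1.2, 9.8]
grip_width: -0.0001
```

Request:
jog_arm(rows=[{"xyz": [0, 0, -1.0], "delta_rot": [0, 0, 0], "fingers": 1}, {"xyz": [0, 0, -1.8], "delta_rot": [0, 0, 0], "fingers": 1}, {"xyz": [-1.3, 0, -1.8], "delta_rot": [0, 0, 0], "fingers": 1}, {"xyz": [-2.6, 0, -1.8], "delta_rot": [0, 0, 0], "fingers": 1}, {"xyz": [-2.6, 0, -1.7], "delta_rot": [0, 0, 0], "fingers": 1}])

```text
clock: 6.27
tcp_pos: [0.546, 0.0119, 0.1201]
orientation: [2.134, 2.304, -0.001]
contact_force: [-0.0, -0.5, -0.7]
grip_width: 0.0002
```

```bash
python3 - <<'E'
from h import *
goto((C[4][0]+.0005,C[4][1]+.0006,.1025))
im=imaging.grab_frame("side"); cv2.imwrite("pics/sc4.png",cv2.resize(im[150:250,180:290],None,fx=5,fy=5,interpolation=cv2.INTER_CUBIC))
E
```

```text
t 6.27 pos [0.546  0.0119 0.1201] F [-0.02 -0.47 -0.7 ] w 0.0002
cm [ 0.36 -0.02  1.76] deg [-0.01  0.06 -0.31]
```

View pics/sc4.png

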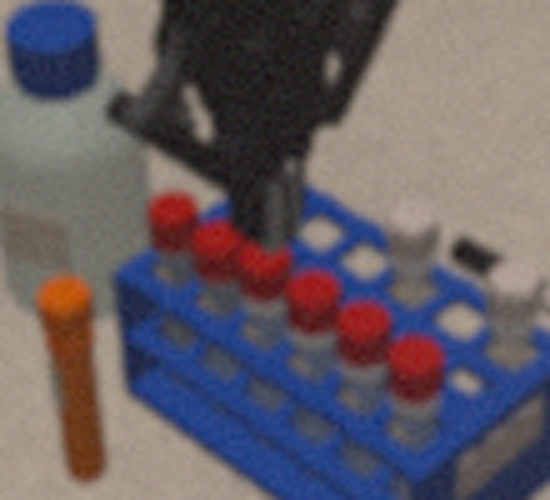

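Tips are above cap 4; caps 6 and 5 have both dropped.

Request:
jog_arm(rows=[{"xyz": [0.3, 0, 0.4], "delta_rot": [0, 0, -0.3], "fingers": 1}, {"xyz": [0.3, 0, 0.7], "delta_rot": [0, 0, -0.3], "fingers": 1}, {"xyz": [0.3, 0, 0.9], "delta_rot": [0, 0, -0.3], "fingers": 1}, {"xyz": [0.3, 0, 1.0], "delta_rot": [0, 0, -0.3], "fingers": 1}, {"xyz": [0.3, 0, 1.1], "delta_rot": [0, 0, -0.3], "fingers": 1}])

```text
clock: 6.73
tcp_pos: [0.5457, 0.0169, 0.1086]
orientation: [-2.127, -2.312, 0.001]
contact_force: [-0.1, -0.3, 3.5]
grip_width: 0.0003
```

Request:
jog_arm(rows=[{"xyz": [0, 0, 0.2], "delta_rot": [0, 0, 0], "fingers": 1}, {"xyz": [0, 0, 0.35], "delta_rot": [0, 0, 0], "fingers": 1}, {"xyz": [0, 0, 0.5], "delta_rot": [0, 0, 0], "fingers": 1}, {"xyz": [0, 0, 0.6], "delta_rot": [0, 0, 0], "fingers": 1}, {"xyz": [0, 0, 0.65], "delta_rot": [0, 0, 0], "fingers": 1}])

```text
clock: 7.15
tcp_pos: [0.5463, 0.017, 0.1026]
orientation: [2.127, 2.312, 0.001]
contact_force: [-0.4, 0.9, 10.0]
grip_width: -0.0001
```

Request:
jog_arm(rows=[{"xyz": [0, 0, -1.0], "delta_rot": [0, 0, 0], "fingers": 1}, {"xyz": [0, 0, -1.8], "delta_rot": [0, 0, 0], "fingers": 1}, {"xyz": [-1.3, 0, -1.8], "delta_rot": [0, 0, 0], "fingers": 1}, {"xyz": [-2.6, 0, -1.8], "delta_rot": [0, 0, 0], "fingers": 1}, {"xyz": [-2.7, 0, -1.7], "delta_rot": [0, 0, 0], "fingers": 1}])

```text
clock: 7.57
tcp_pos: [0.5488, -0.0125, 0.1204]
orientation: [2.129, 2.307, 0.001]
contact_force: [0.3, -0.4, 0.2]
grip_width: -0.0001
```

```bash
python3 - <<'E'
from h import *
goto((C[3][0]+.0005,C[3][1]+.0006,.1025))
E
```

```text
t 7.57 pos [ 0.5488 -0.0125  0.1204] F [ 0.27 -0.4   0.15] w -0.0001
cm [ 0.23 -0.1   1.79] deg [ 0.09  0.07 -0.11]
```

Request:
jog_arm(rows=[{"xyz": [0.1, -0.1, 0.4], "delta_rot": [0, 0, 0], "fingers": 1}, {"xyz": [0.1, -0.1, 0.7], "delta_rot": [0, 0, 0], "fingers": 1}, {"xyz": [0.1, -0.1, 0.9], "delta_rot": [0, 0, 0], "fingers": 1}, {"xyz": [0.1, -0.1, 1.0], "delta_rot": [0, 0, 0], "fingers": 1}, {"xyz": [0.1, -0.1, 1.1], "delta_rot": [0, 0, 0], "fingers": 1}])

```text
clock: 7.98
tcp_pos: [0.5476, -0.0109, 0.1091]
orientation: [2.129, 2.309, 0.0]
contact_force: [-0.0, 0.7, 3.1]
grip_width: 0.0
```

Request:
jog_arm(rows=[{"xyz": [0, 0, 0.2], "delta_rot": [0, 0, 0], "fingers": 1}, {"xyz": [0, 0, 0.35], "delta_rot": [0, 0, 0], "fingers": 1}, {"xyz": [0, 0, 0.5], "delta_rot": [0, 0, 0], "fingers": 1}, {"xyz": [0, 0, 0.6], "delta_rot": [0, 0, 0], "fingers": 1}, {"xyz": [0, 0, 0.65], "delta_rot": [0, 0, 0], "fingers": 1}])

```text
clock: 8.4
tcp_pos: [0.5481, -0.0109, 0.1029]
orientation: [2.128, 2.308, 0.001]
contact_force: [-1.7, -0.6, 8.2]
grip_width: -0.0
```

Request:
jog_arm(rows=[{"xyz": [0, 0, 0.05], "delta_rot": [0, 0, 0], "fingers": 1}, {"xyz": [0, 0, 0.08], "delta_rot": [0, 0, 0], "fingers": 1}, {"xyz": [0, 0, 0.08], "delta_rot": [0, 0, 0], "fingers": 1}, {"xyz": [0, 0, 0.08], "delta_rot": [0, 0, 0], "fingers": 1}, {"xyz": [0, 0, 0.08], "delta_rot": [0, 0, 0], "fingers": 1}])

```text
clock: 8.82
tcp_pos: [0.5487, -0.0109, 0.1029]
orientation: [2.128, 2.307, 0.003]
contact_force: [-1.5, -0.2, 9.2]
grip_width: -0.0001
```

Request:
jog_arm(rows=[{"xyz": [0, 0, -1.0], "delta_rot": [0, 0, 0], "fingers": 1}, {"xyz": [0, 0, -1.8], "delta_rot": [0, 0, 0], "fingers": 1}, {"xyz": [-1.3, 0, -1.8], "delta_rot": [0, 0, 0], "fingers": 1}, {"xyz": [-2.5, 0, -1.8], "delta_rot": [0, 0, 0], "fingers": 1}, {"xyz": [-2.6, 0, -1.7], "delta_rot": [0, 0, 0], "fingers": 1}])

```text
clock: 9.23
tcp_pos: [0.5509, -0.0398, 0.1205]
orientation: [2.131, 2.303, 0.003]
contact_force: [0.1, -0.4, -0.2]
grip_width: 0.0
```

```bash
python3 - <<'E'
from h import *
goto((C[2][0]+.0005,C[2][1]+.0006,.1025))
im=imaging.grab_frame("side"); cv2.imwrite("pics/sc5.png",cv2.resize(im[150:250,180:290],None,fx=5,fy=5,interpolation=cv2.INTER_CUBIC))
E
```

```text
t 9.23 pos [ 0.5509 -0.0398  0.1205] F [ 0.1  -0.36 -0.2 ] w 0.0
cm [ 0.38 -0.09  1.8 ] deg [ 0.24  0.12 -0.26]
```

View pics/sc5.png

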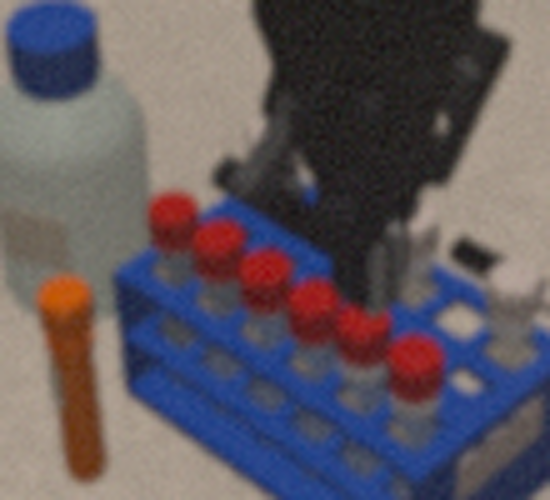

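Caps 6 to 3 sit low and the tips are above cap 2.

Request:
jog_arm(rows=[{"xyz": [0.3, -0.1, 0.4], "delta_rot": [0.2, 0.1, -0.2], "fingers": 1}, {"xyz": [0.3, -0.1, 0.7], "delta_rot": [0.2, 0.1, -0.2], "fingers": 1}, {"xyz": [0.3, -0.1, 0.9], "delta_rot": [0.2, 0.1, -0.2], "fingers": 1}, {"xyz": [0.3, -0.1, 1.0], "delta_rot": [0.2, 0.1, -0.2], "fingers": 1}, {"xyz": [0.3, -0.1, 1.1], "delta_rot": [0.2, 0.1, -0.2], "fingers": 1}])

```text
clock: 9.7
tcp_pos: [0.5496, -0.0355, 0.1089]
orientation: [-2.129, -2.31, -0.0]
contact_force: [-0.6, 0.4, 3.6]
grip_width: 0.0
```

Request:
jog_arm(rows=[{"xyz": [0, 0, 0.2], "delta_rot": [0, 0, 0], "fingers": 1}, {"xyz": [0, 0, 0.35], "delta_rot": [0, 0, 0], "fingers": 1}, {"xyz": [0, 0, 0.5], "delta_rot": [0, 0, 0], "fingers": 1}, {"xyz": [0, 0, 0.6], "delta_rot": [0, 0, 0], "fingers": 1}, {"xyz": [0, 0, 0.7], "delta_rot": [0, 0, 0], "fingers": 1}])

```text
clock: 10.12
tcp_pos: [0.5502, -0.0355, 0.1024]
orientation: [2.129, 2.31, 0.002]
contact_force: [-1.4, 0.0, 11.3]
grip_width: -0.0
```

Request:
jog_arm(rows=[{"xyz": [0, 0, -1.0], "delta_rot": [0, 0, 0], "fingers": 1}, {"xyz": [0, 0, -1.8], "delta_rot": [0, 0, 0], "fingers": 1}, {"xyz": [-1.3, 0, -1.8], "delta_rot": [0, 0, 0], "fingers": 1}, {"xyz": [-2.5, 0, -1.8], "delta_rot": [0, 0, 0], "fingers": 1}, {"xyz": [-2.6, 0, -1.7], "delta_rot": [0, 0, 0], "fingers": 1}])

```text
clock: 10.53
tcp_pos: [0.5524, -0.0645, 0.12]
orientation: [2.131, 2.305, 0.001]
contact_force: [0.4, -1.2, -0.8]
grip_width: -0.0
```

```bash
python3 - <<'E'
from h import *
goto((C[1][0]+.0005,C[1][1]+.0006,.1025))
E
```

```text
t 10.53 pos [ 0.5524 -0.0645  0.12  ] F [ 0.39 -1.21 -0.78] w -0.0
cm [ 0.27 -0.03  1.75] deg [ 0.12  0.05 -0.2 ]
```

Request:
jog_arm(rows=[{"xyz": [0.2, 0, 0.4], "delta_rot": [0, 0, -0.2], "fingers": 1}, {"xyz": [0.2, 0, 0.7], "delta_rot": [0, 0, -0.2], "fingers": 1}, {"xyz": [0.2, 0, 0.9], "delta_rot": [0, 0, -0.2], "fingers": 1}, {"xyz": [0.2, 0, 1.0], "delta_rot": [0, 0, -0.2], "fingers": 1}, {"xyz": [0.2, 0, 1.1], "delta_rot": [0, 0, -0.2], "fingers": 1}])

```text
clock: 10.95
tcp_pos: [0.5521, -0.062, 0.1087]
orientation: [2.127, 2.31, 0.001]
contact_force: [-1.1, 0.4, 2.8]
grip_width: -0.0001
```

Request:
jog_arm(rows=[{"xyz": [0, 0, 0.2], "delta_rot": [0, 0, 0], "fingers": 1}, {"xyz": [0, 0, 0.35], "delta_rot": [0, 0, 0], "fingers": 1}, {"xyz": [0, 0, 0.5], "delta_rot": [0, 0, 0], "fingers": 1}, {"xyz": [0, 0, 0.6], "delta_rot": [0, 0, 0], "fingers": 1}, {"xyz": [0, 0, 0.7], "delta_rot": [0, 0, 0], "fingers": 1}])

```text
clock: 11.37
tcp_pos: [0.5529, -0.062, 0.1024]
orientation: [2.126, 2.309, 0.003]
contact_force: [-1.5, 0.3, 12.0]
grip_width: 0.0
```

Cap 1 has reached its stop at 12 N. I lift away straight up for a final look.

Request:
jog_arm(rows=[{"xyz": [0, 0, -2], "delta_rot": [0, 0, 0], "fingers": 1}, {"xyz": [0, 0, -4.5], "delta_rot": [0, 0, 0], "fingers": 1}, {"xyz": [0, 0, -7.5], "delta_rot": [0, 0, 0], "fingers": 1}, {"xyz": [0, 0, -11], "delta_rot": [0, 0, 0], "fingers": 1}, {"xyz": [0, 0, -14], "delta_rot": [0, 0, 0], "fingers": 1}])

```text
clock: 11.78
tcp_pos: [0.5522, -0.0621, 0.2438]
orientation: [2.126, 2.309, 0.002]
contact_force: [0.1, 0.7, -0.0]
grip_width: 0.0004
```

Request:
jog_arm(rows=[{"xyz": [-4, 0, 0], "delta_rot": [0, 0, 0], "fingers": 1}, {"xyz": [-8, 0, 0], "delta_rot": [0, 0, 0], "fingers": 1}, {"xyz": [-12, 0, 0], "delta_rot": [0, 0, 0], "fingers": 1}, {"xyz": [-16, 0, 0], "delta_rot": [0, 0, 0], "fingers": 1}, {"xyz": [-19, 0, 0], "delta_rot": [0, 0, 0], "fingers": 1}])

```text
clock: 12.2
tcp_pos: [0.567, -0.255, 0.2438]
orientation: [2.128, 2.307, 0.0]
contact_force: [1.1, -0.6, 0.3]
grip_width: 0.0
```

```bash
python3 - <<'E'
from h import *
s=imaging.grab_frame("side"); t=imaging.grab_frame("top")
cv2.imwrite("pics/top9.png",t)
a=cv2.imread("pics/side0.png")
f=lambda i:cv2.resize(i[150:250,180:290],None,fx=3.6,fy=3.6,interpolation=cv2.INTER_CUBIC)
cv2.imwrite("pics/cmp.png",np.hstack([f(a),f(s)]))
H,S,V=cv2.split(cv2.cvtColor(t,cv2.COLOR_BGR2HSV))
for nm,m in(("red",((H<5)|(H>172))&(S>140)&(V>70)),("wh",(S<60)&(V>140)),("blue",(H>105)&(H<130)&(S>120)),("ora",(H>=6)&(H<15)&(S>180))):
    k,_,st,c=cv2.connectedComponentsWithStats(m.astype(np.uint8)); print(nm,[c[i].round(1).tolist() for i in range(1,k) if st[i,4]>15])
for q in("beaker","bottle","marker"): print(q,[(np.round(d["position"],1),round(d["conf"],2)) for d in imaging.tip_of("top",q)])
o=r.get_obs();print(o["clock"],o["contact_force"],o["tcp_pos"])
E
```

```text
red [[295.6, 216.7], [306.9, 215.8], [261.3, 219.1], [272.8, 218.4], [284.4, 217.6], [249.7, 219.9]]
wh [[305.6, 191.3], [282.6, 192.5], [248.1, 194.9]]
blue [[41.6, 181.5], [14.5, 182.1], [276.1, 206.6], [207.9, 213.8]]
ora [[462.5, 84.4], [254.6, 247.6]]
beaker [(array([348.5, 193.5]), 0.8)]
bottle [(array([212.5, 216.4]), 0.82)]
marker [(array([287.5, 161.2]), 0.78)]
12.45 [-0.20753894  0.36050714  0.58507294] [ 0.56760665 -0.25061615  0.24323802]
```

View pics/cmp.png

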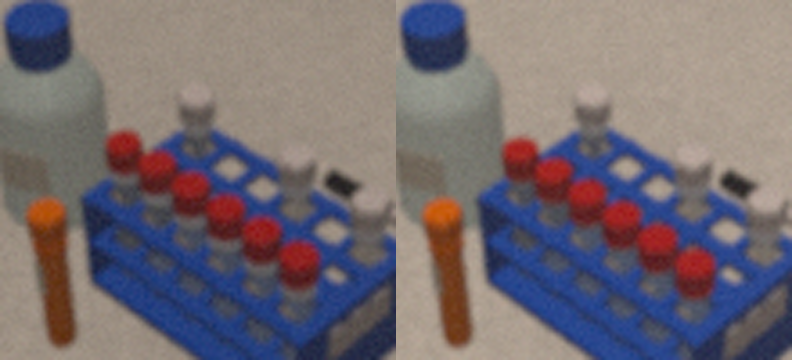

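View pics/top9.png

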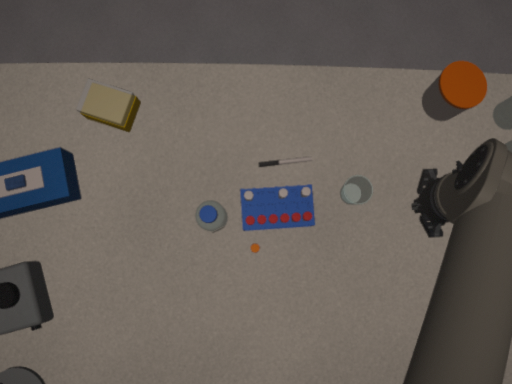

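All six red caps dropped by the same amount (about 7 px in the crop). The white caps, rack, bottle, beaker, marker and orange tube are unchanged, so I'm handing in.

```bash
python3 -c "
from bench import r
print(r.hand_in())"
```

```text
the job is handed in; nothing more can be done
None
```

I pressed the six red caps down one at a time with shut fingertips, from cap 6 to cap 1, and handed in at about 12.5 s of the 45 s. No verdict came back.

- **Red caps:** each one stopped firmly with the fingertips at about 102.5–103 mm, and no reading I took exceeded 12 N. In the final side picture all six sit lower than at the start, by about the same amount.
- **Everything else:** the white caps, rack, bottle cap and orange tube are within about 0.5 px of where they were in the top picture, and the bottle, beaker and marker look unmoved. The trained network's points for those three shifted by up to 2.4 px (about 5 mm for the bottle), which I put down to its noise. The arm is clear of everything, with readings under 1 N.
- **One slip:** after cap 6 I stepped 26 mm the wrong way, towards the bottle. The fingers were above the caps and touched nothing (force near 0), and I corrected it before pressing cap 5.

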